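# Centre the tea caddy on the scale pan and tare

### The job

The brown tea caddy stands off-centre on the small round pan of the scale: nudge it with light fingertip taps, low on its belly, until its foot stands inside the engraved ring in the middle of the pan. Only then press the scale's round tare key all the way down with a fingertip and let it spring back up. Never pinch, lift, tip or knock off the caddy, and leave everything else on the table where it stands.

Things in the scene. Friction and masses are not known exactly. Their poses are not given: they have to be found in the camera images.
- caddy: loose brown pear-shaped tea caddy with cream lid, 68 mm tall, 0.25 kg, round about z. Origin: centre of its foot's underside. Radius (at height): flat foot 15 (0), 27 (13), widest 29 (19), 27 (29), 21 (43), neck 15.5 (50), lid 17 (57), knob 6 (68) mm. Starts 15-26 mm off the pan's middle, any direction. Pushed slowly at its widest it slides; pushed high it rocks and may topple.
- pan: round flat steel pan of the scale, 96 mm across, 4 mm thick, no rim, fixed. Origin: centre of its underside, 47 mm above the table; the upper face is 4 mm higher. A thin dark engraved ring of 22 mm radius lies round its middle (7 mm larger than the caddy's foot all round). It stands 12 mm above the scale's top. Its yaw means nothing.
- scale: grey bench scale, fixed to the table, body 175 mm (its x) by 150 mm (its y), top face 35 mm above the table. Origin: on the table, straight below the middle of the pan; z up. The body reaches from 120 mm in -x (panel with a flat display and the tare key, towards the robot) to 55 mm in +x.
- tare_top (a point): centre of the top face of the white round tare key, 24 mm across, at the -x, -y corner of the scale's panel, beside the display (98 mm in -x and 42 mm in -y of the scale's origin). Pressed straight down.
- tare (a joint): travel of the tare key in m: 0 up, 0.005 fully down; a spring pushes it back, about 4 N hold it fully down.
- weight: steel calibration weight with a knob, 32 mm across, 52 mm tall, loose beside the scale on its +y side. Origin: centre of its underside. To be left alone.
- bowl: white ceramic bowl, 90 mm across, 45 mm tall, loose beside the scale on its -y side. Origin: centre of its underside. To be left alone.
- scoop: wooden spoon 170 mm long, lying on the table beyond the scale. Origin near its middle. To be left alone.
- jar: amber glass jar, 68 mm across, 95 mm tall, at the left or right side of the table. Origin: centre of its underside. To be left alone.
- tin: steel tin with paper band, 74 mm across, 80 mm tall, at the left or right side of the table. Origin: centre of its underside. To be left alone.
- caddy2: white ceramic caddy, 60 mm across, 83 mm tall, standing on the table at the left or right side of the table. Origin: centre of its underside. To be left alone.
- cup: blue ceramic cup, 68 mm across, 70 mm tall, at the left or right side of the table. Origin: centre of its underside. To be left alone.
There are look-alikes about, which are no part of the job. Of the things that look like the scale, take the one that is farthest to the robot's right at the start.

How it is judged:
On the way, in this order (a step that is already met when the one before it is completed fails the run):
1. the caddy stands upright and still, untouched, with its foot inside the ring on the pan (horizontal distance between caddy and pan below 0.007 m and angle between caddy's own z axis and vertical below 0.06 rad and z of caddy in the frame of pan between 0.002 and 0.006 m and linear speed of caddy below 0.01 m/s and contact force between each of the arm, the fingers and caddy below 0.05 N), for 0.2 s.
2. the tare key is pressed down (value of joint tare above 0.004 m and horizontal distance between caddy and pan below 0.007 m), for 0.03 s.
At the end, for the whole second after the job is handed in: the caddy stands upright (within 3 degrees) and still on the pan, its foot inside the ring (axis within 7 mm of the pan's middle), and the tare key, pressed after the centring, is up again (horizontal distance between caddy and pan below 0.007 m and angle between caddy's own z axis and vertical below 0.06 rad and z of caddy in the frame of pan between 0.002 and 0.006 m and linear speed of caddy below 0.01 m/s and value of joint tare below 0.0015 m); the robot touches nothing.
It fails at once if the caddy is tipped by more than 17 degrees (angle between caddy's own z axis and vertical above 0.3 rad).
It fails at once if the caddy is lifted or falls off the pan (z of caddy in the frame of pan above 0.013 m or z of caddy in the frame of pan below -0.005 m).
It fails at once if the caddy is pinched or struck hard (more than 15 N) (contact force between any of the fingers, the arm and caddy above 15 N).
It fails at once if the tare key is pressed while the caddy is off-centre (value of joint tare above 0.0025 m and horizontal distance between caddy and pan above 0.009 m).
It fails at once if something else on the table is pushed away by more than 20 mm (distance of any of weight, bowl, scoop, jar, tin, caddy2, cup from where it was at the start of the episode above 0.02 m).
It also fails if it takes over 45 s, if anything falls off the work surface, if the arm or the gripper's body presses on something with over 40 N, if the wrist force passes 120 N, or if a joint passes its speed limit or range.

### The arm

A 7-joint arm with a two-finger parallel gripper is mounted at the origin on the work surface. World frame = base frame: x ahead of the robot, y to its left, z up, the work surface at z = 0. Lengths are in m, angles in rad, forces in N, time in s.
With the tool pointing down it reaches from about 0.4 to 0.85 m from the base axis. Payload 4.5 kg.
Tool frame: the origin (TCP) lies on the centre line of the jaws, within the pads' length; the fingertips stand 11 mm ahead of it and the grasp point (between the pads) lies 8 mm behind it; z points along the fingers, y is the direction in which the jaws open and shut (so a half turn about z gives the same grasp; the last joint's range is limited). The gripper opens to 88 mm and grips with 3 to 60 N. Pads are 18 mm wide; open, the fingers measure 123 mm over their backs; the gripper's body (75 mm by 187 mm) begins 45 mm behind the grasp point.
Start: joints at [1.373, 0.689, -0.195, 1.565, 0.157, 0.902, -0.215], TCP at [0.144, -0.608, 0.25] pointing down, gripper open.
Joint ranges: [-3.01, 3.01], [-0.46, 2.08], [-1.47, 1.51], [0.13, 2.56], [-1, 4.14], [0.04, 2.09], [-2.66, 2.66]. Speed limits (rad/s): [2.57, 2.57, 3.14, 3.14, 3.14, 3.14, 3.14].

### API

Orientations are given as a unit quaternion [x, y, z, w].
In Python, from plant import r, snapshot gives the robot as it stands.
- The arm moves only by the tool drive_tool, never from a script. Its argument "commands" is a list of rows, each an object of numbers: "wx", "wy", "wz": the turn, a rotation vector about the tool's x, y, z in rad; "dx", "dy", "dz": the shift along the tool's x, y, z in m; "claw": the opening, from 0 (shut) to 1 (fully open). A call has 1 to 12 rows; each row shifts and turns the commanded pose from where the row before left it, along the tool's axes as they then stand; what a row does not reach is not made up. A row lasts 1/10 s, in which the tool goes at most 50 mm and 8.59 degrees, less where a joint would pass 70% of its speed; a pose out of reach is approached as far as the arm can. A call is refused whole if a number of a shift passes 0.05 or a number of a turn 0.15, either way. A call with a gripper value outside its range is refused whole. The fingers move at their own pace and stop on an object; "grip_force" is the grip in N (left out, the last holds). Time passes only in rows, so rows that do not move let the fingers close. It gives the time, the measured TCP pose, the force and the opening at its end, in the units of the state.
- r.get_state(): the state, without advancing time (a new reading comes with each control period).
- snapshot(name): name is "scene" or "top" or "wrist"; returns a dict with "color" (400x640x3 uint8, red, green, blue), "fx", "fy", "cx", "cy" (pixels), "world_to_cam" (4x4, takes a point from world to camera coordinates); the wrist camera has in their place "T_tool_cam" (4x4, takes a point from camera to tool coordinates, whose origin is the TCP and whose axes are the flange's). Camera axes: x right, y up, looking along -z (the intrinsics and any distortion apply to the point x, -y, -z); pixel columns grow to the right and rows downward; lengths in m; the calibration is good to about 2 mm. The wrist camera is an equidistant fisheye: a pixel r from the principal point sees the ray r / f radians off the axis. A picture is of the moment at which its call begins: read the wrist's pose just before it. There is no depth.
- r.finish_job(): hands the job in, once; it reports no verdict.
The state is a dict: "clock": time; "q": joint angles; "qd": joint speeds; "joint_torque": joint torques, N m; "tool_pos": TCP position; "eef_rot": TCP orientation; "contact_force": force on the tool from outside, world axes, zero at the start; "moment": the same for the moment, N m; "opening": opening from 0.0 (shut) to 1.0 (fully open).
Only numpy, scipy, OpenCV 4.12 (cv2) and the standard library are available. Lean on these libraries where they do the work, as an engineer would, in place of code of your own. Each camera call takes 0.05 s, during which the arm holds its last target. There are 200 camera calls.

## Working session

There is one attempt and no reset: what is moved stays moved. The work goes in short steps, Python scripts to look and compute and a tool call to move; the robot and the scene stay as the last step left them, time stands still between calls to the robot, and variables do not carry over. Pictures are saved under pics/ and viewed, on a budget of 10 in all, crops included, one or two more only if the job needs it, and the job is handed in when it is done.

Besides the shell and the picture viewer there is one more tool, called after ">>>" by a JSON object that holds its "name" and its "arguments". drive_tool: Moves the arm, as the interface text tells. Its arguments: {"type":"object","properties":{"commands":{"type":"array","items":{"type":"object","properties":{"wx":{"type":"number"},"wy":{"type":"number"},"wz":{"type":"number"},"dx":{"type":"number"},"dy":{"type":"number"},"dz":{"type":"number"},"claw":{"type":"number"}}}},"grip_force":{"type":"number"}},"required":["commands"]}

```bash
ls; mkdir -p pics; python3 - <<'E'
from plant import r, snapshot
import cv2,numpy as np,pickle
s=r.get_state(); print(s)
d={}
for n in("scene","top"):
    p=snapshot(n); d[n]=p; cv2.imwrite(f"pics/{n}0.png",p["color"][:,:,::-1])
    print(n,{k:np.round(v,4).tolist() for k,v in p.items() if k!="color"})
pickle.dump(d,open("s0.pkl","wb"))
a=np.vstack([d["scene"]["color"],d["top"]["color"]])
E
```

```text
pics
{'clock': 0.0, 'q': array([ 1.37282261,  0.69000716, -0.19446192,  1.56631102,  0.1572852 ,
        0.90249413, -0.21516022]), 'qd': array([ 0.00124999, -0.00058715,  0.00027065, -0.00153789,  0.00161987,
        0.00087478, -0.00196106]), 'joint_torque': array([-5.72990721e-04, -5.27572668e+01, -1.26710918e+00, -1.53430635e+01,
       -5.25785610e-02,  6.38637808e-03,  1.48348595e-04]), 'tool_pos': array([ 0.1433577 , -0.60772233,  0.24890302]), 'eef_rot': array([ 9.93293903e-01,  1.15613072e-01, -1.80210763e-04, -8.98786573e-04]), 'contact_force': array([-0.70196196,  0.78311665, -0.62770407]), 'moment': array([ 0.00344382, -0.05939201,  0.00219289]), 'opening': 0.9977815685860689}
scene {'fx': 444.9852, 'fy': 444.9852, 'cx': 316.8652, 'cy': 200.1452, 'world_to_cam': [[-0.5616, 0.8273, -0.012, 0.2989], [-0.5437, -0.3581, 0.759, 0.2092], [0.6236, 0.4328, 0.651, -1.613], [0.0, 0.0, 0.0, 1.0]]}
top {'fx': 495.7693, 'fy': 495.7693, 'cx': 307.1364, 'cy': 200.5591, 'world_to_cam': [[0.023, -0.9997, 0.0119, -0.056], [0.9853, 0.0247, 0.1688, -0.5134], [-0.1691, 0.0079, 0.9856, -1.4966], [0.0, 0.0, 0.0, 1.0]]}
```

View pics/scene0.png

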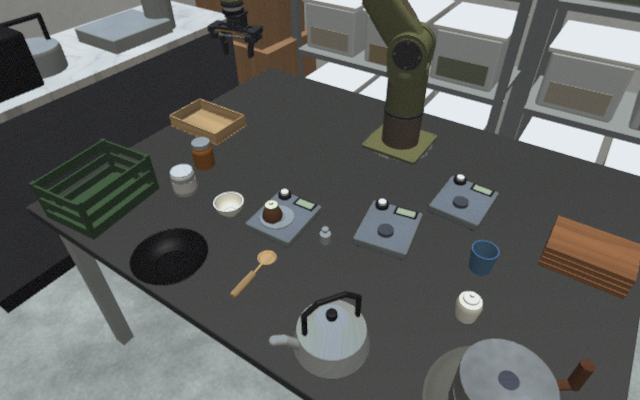

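View pics/top0.png

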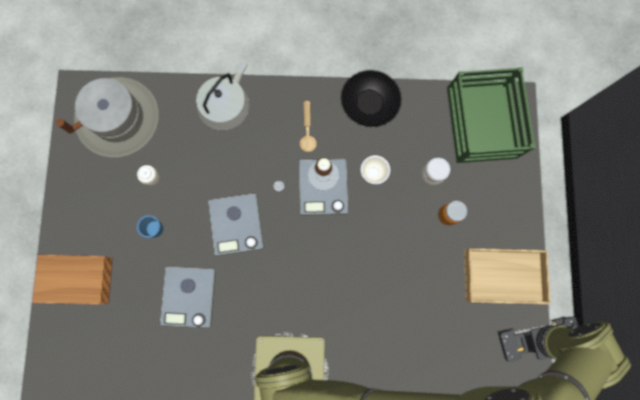

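The scene view shows three scale-like things: A with a pan and the caddy at (284,215), B at (388,228) and C at (464,200). In the top view they are at (323,186), (235,224) and (187,296). A is farthest to the robot's right (-y) and carries the caddy, so I choose A. Next is a close crop to check it.

```bash
cat > h.py <<'E'
import numpy as np,cv2
def ray(p,u,v):
    W=p["world_to_cam"];R=W[:3,:3];t=W[:3,3]
    d=R.T@np.array([(u-p["cx"])/p["fx"],-(v-p["cy"])/p["fy"],-1.]);return -R.T@t,d
def onz(p,u,v,z):
    c,d=ray(p,u,v);return c+d*(z-c[2])/d[2]
def proj(p,X):
    W=p["world_to_cam"];c=W[:3,:3]@X+W[:3,3];return p["cx"]+p["fx"]*c[0]/-c[2],p["cy"]-p["fy"]*c[1]/-c[2]
def tri(*rays):
    A=0;b=0
    for c,d in rays:
        d=d/np.linalg.norm(d);P=np.eye(3)-np.outer(d,d);A=A+P;b=b+P@c
    return np.linalg.solve(A,b)
E
python3 - <<'E'
import pickle,cv2,numpy as np
d=pickle.load(open("s0.pkl","rb"))
a=d["scene"]["color"][165:245,235:345];b=d["top"]["color"][145:225,275:385]
f=lambda x:cv2.resize(x,None,fx=7,fy=7,interpolation=cv2.INTER_CUBIC)[:, :, ::-1]
cv2.imwrite("pics/c1.png",cv2.resize(np.vstack([f(a)[:, :],f(b)]),None,fx=.535,fy=.535))
E
```

```text
(no output)
```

View pics/c1.png

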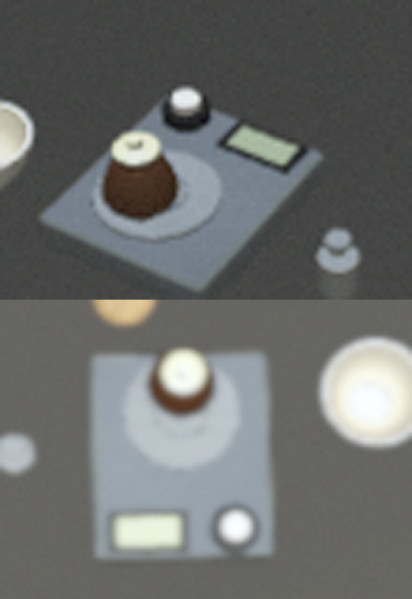

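```bash
python3 - <<'E'
import pickle;from h import *
d=pickle.load(open("s0.pkl","rb"));S,T=d["scene"],d["top"]
for n,ps,pt,z in(("pan",(276.9,217.1),(323.6,174.4),.051),("key",(284.7,191.7),(338,205.5),.04),("lid",(271.3,204),(323.9,164.3),.108),("bowl",(228.5,205),(375,170),.045),("weight",(325,236),(278,186),.04)):
    print(n,tri(ray(S,*ps),ray(T,*pt)).round(4),onz(S,*ps,z).round(4),onz(T,*pt,z).round(4))
E
```

```text
pan [ 0.5978 -0.0922  0.0465] [ 0.6008 -0.0876  0.051 ] [ 0.5976 -0.0931  0.051 ]
key [ 0.4998 -0.1385  0.0504] [ 0.4897 -0.1457  0.04  ] [ 0.5021 -0.1401  0.04  ]
lid [ 0.6154 -0.0908  0.1087] [ 0.6146 -0.0909  0.108 ] [ 0.6158 -0.0912  0.108 ]
bowl [ 0.6207 -0.2566  0.029 ] [ 0.6327 -0.2416  0.045 ] [ 0.6172 -0.2548  0.045 ]
weight [0.5633 0.0491 0.0208] [0.5795 0.0592 0.04  ] [0.5592 0.0485 0.04  ]
```

>>> {"name": "drive_tool", "arguments": {"commands": [{"wz": 0.115,"claw": 0},{"wz": 0.117},{"dx": 0.03,"dy": -0.036},{"dx": 0.03,"dy": -0.036},{"dx": 0.03,"dy": -0.036},{"dx": 0.03,"dy": -0.036},{"dx": 0.03,"dy": -0.036},{"dx": 0.03,"dy": -0.036},{"dx": 0.03,"dy": -0.036},{"dx": 0.03,"dy": -0.036},{"dx": 0.03,"dy": -0.036},{"dx": 0.03,"dy": -0.036}], "grip_force": 20}}

```text
validation failed for argument at $.co...
```

```bash
python3 - <<'E'
from plant import r, snapshot
p=snapshot("wrist");print({k:v for k,v in p.items() if k!="color"})
s=r.get_state();print(s["clock"],s["tool_pos"],s["eef_rot"],s["contact_force"],s["opening"])
E
```

```text
{'fx': 309.70691628693146, 'fy': 309.70691628693146, 'cx': 315.2105587832006, 'cy': 200.7399946667264, 'T_tool_cam': array([[-1.42001999e-03,  9.59504464e-01,  2.81689843e-01,
         7.26105849e-02],
       [ 9.99998932e-01,  1.26502651e-03,  7.32081386e-04,
         7.58442467e-04],
       [ 3.46090239e-04,  2.81690581e-01, -9.59505235e-01,
        -1.36109289e-01],
       [ 0.00000000e+00,  0.00000000e+00,  0.00000000e+00,
         1.00000000e+00]])}
0.15 [ 0.14342418 -0.60787405  0.24912302] [ 9.93290113e-01  1.15647360e-01 -1.24669503e-04 -6.51594382e-04] [ 0.17882899 -0.8212212  -0.07849725] 1.00288117886719
```

>>> {"name": "drive_tool", "arguments": {"commands": [{"dx": 0,"dy": 0,"dz": 0,"wx": 0,"wy": 0,"wz": 0.115,"claw": 0},{"dx": 0,"dy": 0,"dz": 0,"wx": 0,"wy": 0,"wz": 0.117,"claw": 0}], "grip_force": 20}}

```text
clock: 0.35
tool_pos: [0.1435, -0.608, 0.2493]
eef_rot: [1.0, -0.002, 0.0, -0.0]
contact_force: [-0.0, 0.5, -0.2]
opening: 0.844
```

>>> {"name": "drive_tool", "arguments": {"commands": [{"dx": 0.03,"dy": -0.036,"dz": 0,"wx": 0,"wy": 0,"wz": 0,"claw": 0},{"dx": 0.03,"dy": -0.036,"dz": 0,"wx": 0,"wy": 0,"wz": 0,"claw": 0},{"dx": 0.03,"dy": -0.036,"dz": 0,"wx": 0,"wy": 0,"wz": 0,"claw": 0},{"dx": 0.03,"dy": -0.036,"dz": 0,"wx": 0,"wy": 0,"wz": 0,"claw": 0},{"dx": 0.03,"dy": -0.036,"dz": 0,"wx": 0,"wy": 0,"wz": 0,"claw": 0},{"dx": 0.03,"dy": -0.036,"dz": 0,"wx": 0,"wy": 0,"wz": 0,"claw": 0},{"dx": 0.03,"dy": -0.036,"dz": 0,"wx": 0,"wy": 0,"wz": 0,"claw": 0},{"dx": 0.03,"dy": -0.036,"dz": 0,"wx": 0,"wy": 0,"wz": 0,"claw": 0},{"dx": 0.03,"dy": -0.036,"dz": 0,"wx": 0,"wy": 0,"wz": 0,"claw": 0},{"dx": 0.03,"dy": -0.036,"dz": 0,"wx": 0,"wy": 0,"wz": 0,"claw": 0}]}}

```text
clock: 1.35
tool_pos: [0.4446, -0.2467, 0.2497]
eef_rot: [1.0, -0.0, -0.0, 0.0]
contact_force: [0.5, -0.7, 0.4]
opening: 0.006
```

>>> {"name": "drive_tool", "arguments": {"commands": [{"dx": 0.031,"dy": -0.031,"dz": 0,"wx": 0,"wy": 0,"wz": 0,"claw": 0},{"dx": 0.031,"dy": -0.031,"dz": 0,"wx": 0,"wy": 0,"wz": 0,"claw": 0},{"dx": 0.031,"dy": -0.031,"dz": 0,"wx": 0,"wy": 0,"wz": 0,"claw": 0},{"dx": 0.031,"dy": -0.031,"dz": 0,"wx": 0,"wy": 0,"wz": 0,"claw": 0},{"dx": 0.031,"dy": -0.031,"dz": 0,"wx": 0,"wy": 0,"wz": 0,"claw": 0},{"dx": 0,"dy": 0,"dz": 0,"wx": 0,"wy": 0,"wz": 0,"claw": 0}]}}

```text
clock: 1.95
tool_pos: [0.6029, -0.0855, 0.2493]
eef_rot: [1.0, 0.005, 0.002, -0.003]
contact_force: [0.1, 0.3, -0.9]
opening: 0.007
```

```bash
cat >> h.py <<'E'
from scipy.spatial.transform import Rotation as Ro
def wshot(name):
    from plant import r,snapshot
    import pickle
    s=r.get_state();p=snapshot("wrist");p["s"]=s
    T=np.eye(4);T[:3,:3]=Ro.from_quat(s["eef_rot"]).as_matrix();T[:3,3]=s["tool_pos"];p["Twc"]=T@p["T_tool_cam"]
    pickle.dump(p,open(name+".pkl","wb"));return p
def wray(p,u,v):
    a=np.array([u-p["cx"],v-p["cy"]]);rr=np.hypot(*a);th=rr/p["fx"];n=a/max(rr,1e-9)
    d=np.array([np.sin(th)*n[0],-np.sin(th)*n[1],-np.cos(th)]);return p["Twc"][:3,3],p["Twc"][:3,:3]@d
def wonz(p,u,v,z):
    c,d=wray(p,u,v);return c+d*(z-c[2])/d[2]
def wproj(p,X):
    X=np.atleast_2d(X);c=(X-p["Twc"][:3,3])@p["Twc"][:3,:3];th=np.arctan2(np.hypot(c[:,0],c[:,1]),-c[:,2]);ph=np.arctan2(-c[:,1],c[:,0])
    return np.c_[p["cx"]+p["fx"]*th*np.cos(ph),p["cy"]+p["fx"]*th*np.sin(ph)]
E
python3 - <<'E'
from h import *
p=wshot("w1");print(p["s"]["tool_pos"],p["s"]["eef_rot"],p["s"]["clock"])
cv2.imwrite("pics/w1.png",p["color"][:,:,::-1])
E
```

```text
[ 0.60285029 -0.08546092  0.24930229] [ 0.99998258  0.00494763  0.00190556 -0.00259418] 1.95
```

View pics/w1.png

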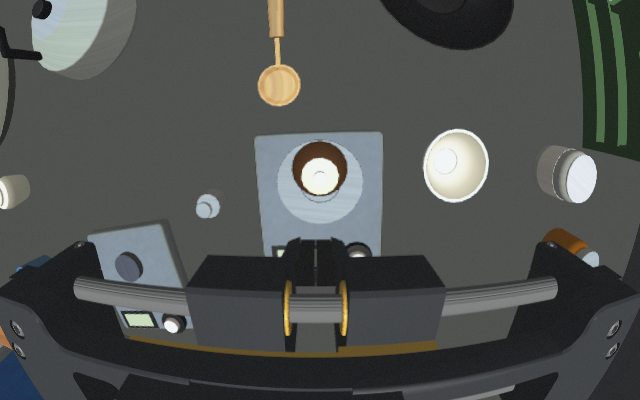

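The wrist view shows the chosen scale with its pan (277–363, 140–223), the lid at (320,177) and the belly at about (320,168). The bowl is at (456,165) and the weight at (207,206). I'll fit the circles numerically.

```bash
cat >> h.py <<'E'
def fitc(p,x0,R,z,sgn=1,rng=.012,mask=None,sig=1.0):
    """grid+refine: circle centre maximising mean inside-minus-outside contrast of grey"""
    g=cv2.GaussianBlur(cv2.cvtColor(p["color"],cv2.COLOR_RGB2GRAY).astype(np.float32),(0,0),sig)
    a=np.linspace(0,2*np.pi,180,endpoint=False);best=None
    c=np.array(x0,float)
    for step in(.002,.0005):
        k=np.arange(-rng,rng+1e-9,step);best=(-1e9,c)
        for dx in k:
            for dy in k:
                v=[]
                for q in(R-.0015,R+.0015):
                    X=np.c_[c[0]+dx+q*np.cos(a),c[1]+dy+q*np.sin(a),np.full(a.size,z)]
                    m=wproj(p,X).astype(np.float32)
                    v.append(cv2.remap(g,m[:,:1],m[:,1:],cv2.INTER_LINEAR)[:,0])
                s=np.clip(sgn*(v[0]-v[1]),-15,30).mean()
                if s>best[0]:best=(s,c+[dx,dy])
        c=best[1];rng=.0025
    return best
def report(p,pan=True):
    if pan:
        for z in(.051,):print("pan",fitc(p,(.599,-.092),.048,z))
    print("lid",[fitc(p,(.61,-.09),.017,.108,1,.016)])
    print("belly",[fitc(p,(.61,-.09),.029,.07,-1,.016)])
E
python3 - <<'E'
import pickle
from h import *
p=pickle.load(open("w1.pkl","rb"));report(p)
print("scale edges",[wonz(p,*q,.035).round(4) for q in((255,136),(383,132))], "bowl",wonz(p,456,165,.045),"wt",wonz(p,207,210,.03))
E
```

```text
pan (np.float32(22.767637), array([ 0.5995, -0.09  ]))
lid [(np.float32(30.0), array([ 0.6175, -0.09  ]))]
belly [(np.float32(30.0), array([ 0.6165, -0.089 ]))]
scale edges [array([ 0.6499, -0.0157,  0.035 ]), array([ 0.656 , -0.1618,  0.035 ])] bowl [ 0.62247628 -0.25245135  0.045     ] wt [0.55860756 0.05125474 0.03      ]
```

>>> {"name": "drive_tool", "arguments": {"commands": [{"dx": 0.035,"dy": 0.004,"dz": 0,"wx": 0,"wy": 0,"wz": 0,"claw": 0},{"dx": 0.035,"dy": 0,"dz": 0,"wx": 0,"wy": 0,"wz": 0,"claw": 0},{"dx": 0,"dy": 0,"dz": 0.04,"wx": 0,"wy": 0,"wz": 0,"claw": 0},{"dx": 0,"dy": 0,"dz": 0.04,"wx": 0,"wy": 0,"wz": 0,"claw": 0},{"dx": 0,"dy": 0,"dz": 0.04,"wx": 0,"wy": 0,"wz": 0,"claw": 0},{"dx": 0,"dy": 0,"dz": 0.03,"wx": 0,"wy": 0,"wz": 0,"claw": 0},{"dx": 0,"dy": 0,"dz": 0.01,"wx": 0,"wy": 0,"wz": 0,"claw": 0},{"dx": 0,"dy": 0,"dz": 0,"wx": 0,"wy": 0,"wz": 0,"claw": 0},{"dx": 0,"dy": 0,"dz": 0,"wx": 0,"wy": 0,"wz": 0,"claw": 0}]}}

```text
clock: 2.9
tool_pos: [0.6695, -0.0983, 0.0913]
eef_rot: [1.0, -0.001, 0.001, 0.0]
contact_force: [0.3, -0.5, 0.2]
opening: 0.007
```

```bash
python3 - <<'E'
from h import *
p=wshot("w2");print(p["s"]["tool_pos"],p["s"]["eef_rot"],p["s"]["clock"],p["s"]["contact_force"])
cv2.imwrite("pics/w2.png",p["color"][:,:,::-1])
E
```

```text
[ 0.66952141 -0.09829836  0.09129299] [ 9.99999131e-01 -5.18845100e-04  1.15616438e-03  3.62621594e-04] 2.9 [ 0.25080126 -0.53361198  0.15146145]
```

View pics/w2.png

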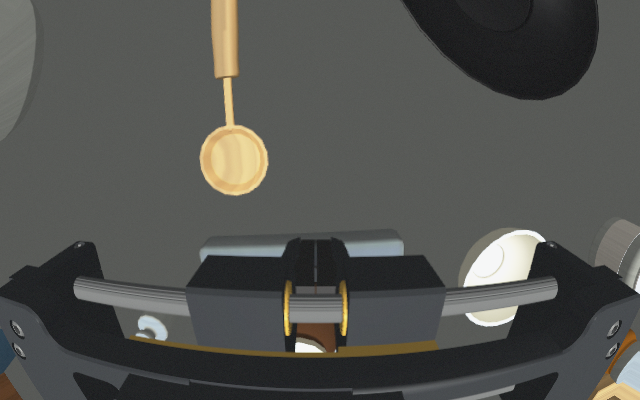

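The gripper body now hides most of the caddy. I'm 9 mm too far right, so I'll correct that, go lower and push slowly.

>>> {"name": "drive_tool", "arguments": {"commands": [{"dx": 0,"dy": -0.0045,"dz": 0.005,"wx": 0,"wy": 0,"wz": 0,"claw": 0},{"dx": 0,"dy": -0.0045,"dz": 0.005,"wx": 0,"wy": 0,"wz": 0,"claw": 0},{"dx": 0,"dy": 0,"dz": 0.004,"wx": 0,"wy": 0,"wz": 0,"claw": 0},{"dx": -0.004,"dy": 0,"dz": 0,"wx": 0,"wy": 0,"wz": 0,"claw": 0},{"dx": -0.004,"dy": 0,"dz": 0,"wx": 0,"wy": 0,"wz": 0,"claw": 0},{"dx": 0,"dy": 0,"dz": 0,"wx": 0,"wy": 0,"wz": 0,"claw": 0},{"dx": 0,"dy": 0,"dz": 0,"wx": 0,"wy": 0,"wz": 0,"claw": 0}]}}

```text
clock: 3.65
tool_pos: [0.6607, -0.0887, 0.0759]
eef_rot: [1.0, -0.0, 0.0, 0.0]
contact_force: [0.1, -0.2, 0.1]
opening: 0.008
```

>>> {"name": "drive_tool", "arguments": {"commands": [{"dx": -0.002,"dy": 0,"dz": 0,"wx": 0,"wy": 0,"wz": 0,"claw": 0},{"dx": -0.002,"dy": 0,"dz": 0,"wx": 0,"wy": 0,"wz": 0,"claw": 0},{"dx": -0.002,"dy": 0,"dz": 0,"wx": 0,"wy": 0,"wz": 0,"claw": 0},{"dx": -0.002,"dy": 0,"dz": 0,"wx": 0,"wy": 0,"wz": 0,"claw": 0},{"dx": -0.002,"dy": 0,"dz": 0,"wx": 0,"wy": 0,"wz": 0,"claw": 0},{"dx": -0.002,"dy": 0,"dz": 0,"wx": 0,"wy": 0,"wz": 0,"claw": 0},{"dx": -0.002,"dy": 0,"dz": 0,"wx": 0,"wy": 0,"wz": 0,"claw": 0},{"dx": -0.002,"dy": 0,"dz": 0,"wx": 0,"wy": 0,"wz": 0,"claw": 0},{"dx": -0.001,"dy": 0,"dz": 0,"wx": 0,"wy": 0,"wz": 0,"claw": 0},{"dx": 0,"dy": 0,"dz": 0,"wx": 0,"wy": 0,"wz": 0,"claw": 0}]}}

```text
clock: 4.65
tool_pos: [0.6435, -0.0884, 0.0758]
eef_rot: [1.0, -0.0, -0.0, 0.0]
contact_force: [0.9, 0.4, 0.2]
opening: 0.006
```

>>> {"name": "drive_tool", "arguments": {"commands": [{"dx": 0.006,"dy": 0,"dz": 0,"wx": 0,"wy": 0,"wz": 0,"claw": 0},{"dx": 0.012,"dy": 0,"dz": 0,"wx": 0,"wy": 0,"wz": 0,"claw": 0},{"dx": 0,"dy": 0,"dz": -0.04,"wx": 0,"wy": 0,"wz": 0,"claw": 0},{"dx": 0,"dy": 0,"dz": -0.04,"wx": 0,"wy": 0,"wz": 0,"claw": 0},{"dx": 0,"dy": 0,"dz": -0.04,"wx": 0,"wy": 0,"wz": 0,"claw": 0},{"dx": -0.03,"dy": 0,"dz": -0.03,"wx": 0,"wy": 0,"wz": 0,"claw": 0},{"dx": -0.03,"dy": 0,"dz": 0,"wx": 0,"wy": 0,"wz": 0,"claw": 0},{"dx": 0,"dy": 0,"dz": 0,"wx": 0,"wy": 0,"wz": 0,"claw": 0},{"dx": 0,"dy": 0,"dz": 0,"wx": 0,"wy": 0,"wz": 0,"claw": 0}]}}

```text
clock: 5.55
tool_pos: [0.6014, -0.0884, 0.2258]
eef_rot: [1.0, -0.0, -0.0, 0.0]
contact_force: [-0.3, 0.1, -0.4]
opening: 0.002
```

```bash
python3 - <<'E'
from h import *
p=wshot("w3");print(p["s"]["tool_pos"],p["s"]["eef_rot"],p["s"]["clock"])
report(p)
print("ring",fitc(p,(.599,-.09),.0215,.051,-1,.006,sig=.6))
c=p["color"][120:260,240:420];cv2.imwrite("pics/w3.png",cv2.resize(c,None,fx=4,fy=4,interpolation=cv2.INTER_CUBIC)[:,:,::-1])
E
```

```text
[ 0.60135665 -0.08844083  0.22580132] [ 9.99999916e-01 -1.73900457e-04 -3.71275609e-04  7.51135117e-06] 5.55
pan (np.float32(28.075249), array([ 0.599, -0.09 ]))
lid [(np.float32(30.0), array([ 0.6045, -0.0885]))]
belly [(np.float32(24.189047), array([ 0.603 , -0.0885]))]
ring (np.float32(9.842984), array([ 0.607, -0.098]))
```

View pics/w3.png

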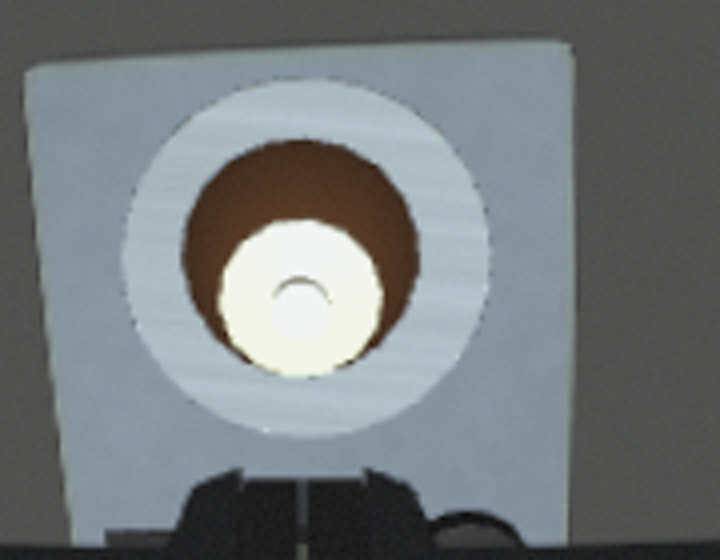

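The caddy is about 5 mm too far in +x and 1.5 mm in +y. One more tap of about 4.8 mm is needed, to a final TCP x of about 0.6387.

>>> {"name": "drive_tool", "arguments": {"commands": [{"dx": 0.03,"dy": 0,"dz": 0,"wx": 0,"wy": 0,"wz": 0,"claw": 0},{"dx": 0.03,"dy": 0,"dz": 0.03,"wx": 0,"wy": 0,"wz": 0,"claw": 0},{"dx": 0,"dy": 0,"dz": 0.04,"wx": 0,"wy": 0,"wz": 0,"claw": 0},{"dx": 0,"dy": 0,"dz": 0.04,"wx": 0,"wy": 0,"wz": 0,"claw": 0},{"dx": 0,"dy": 0,"dz": 0.03,"wx": 0,"wy": 0,"wz": 0,"claw": 0},{"dx": 0,"dy": 0,"dz": 0.01,"wx": 0,"wy": 0,"wz": 0,"claw": 0},{"dx": -0.006,"dy": 0,"dz": 0,"wx": 0,"wy": 0,"wz": 0,"claw": 0},{"dx": -0.006,"dy": 0,"dz": 0,"wx": 0,"wy": 0,"wz": 0,"claw": 0},{"dx": 0,"dy": 0,"dz": 0,"wx": 0,"wy": 0,"wz": 0,"claw": 0},{"dx": 0,"dy": 0,"dz": 0,"wx": 0,"wy": 0,"wz": 0,"claw": 0}]}}

```text
clock: 6.6
tool_pos: [0.6507, -0.0886, 0.0775]
eef_rot: [1.0, -0.0, 0.002, 0.0]
contact_force: [-0.4, -0.1, -0.1]
opening: 0.009
```

>>> {"name": "drive_tool", "arguments": {"commands": [{"dx": -0.002,"dy": 0,"dz": 0,"wx": 0,"wy": 0,"wz": 0,"claw": 0},{"dx": -0.002,"dy": 0,"dz": 0,"wx": 0,"wy": 0,"wz": 0,"claw": 0},{"dx": -0.002,"dy": 0,"dz": 0,"wx": 0,"wy": 0,"wz": 0,"claw": 0},{"dx": -0.002,"dy": 0,"dz": 0,"wx": 0,"wy": 0,"wz": 0,"claw": 0},{"dx": -0.002,"dy": 0,"dz": 0,"wx": 0,"wy": 0,"wz": 0,"claw": 0},{"dx": -0.002,"dy": 0,"dz": 0,"wx": 0,"wy": 0,"wz": 0,"claw": 0},{"dx": 0,"dy": 0,"dz": 0,"wx": 0,"wy": 0,"wz": 0,"claw": 0}]}}

```text
clock: 7.3
tool_pos: [0.6378, -0.0884, 0.0759]
eef_rot: [1.0, -0.0, 0.0, 0.0]
contact_force: [1.2, -0.3, 0.8]
opening: 0.006
```

>>> {"name": "drive_tool", "arguments": {"commands": [{"dx": 0.006,"dy": 0,"dz": 0,"wx": 0,"wy": 0,"wz": 0,"claw": 0},{"dx": 0.012,"dy": 0,"dz": 0,"wx": 0,"wy": 0,"wz": 0,"claw": 0},{"dx": 0,"dy": 0,"dz": -0.04,"wx": 0,"wy": 0,"wz": 0,"claw": 0},{"dx": 0,"dy": 0,"dz": -0.04,"wx": 0,"wy": 0,"wz": 0,"claw": 0},{"dx": 0,"dy": 0,"dz": -0.04,"wx": 0,"wy": 0,"wz": 0,"claw": 0},{"dx": -0.05,"dy": 0,"dz": 0,"wx": 0,"wy": 0,"wz": 0,"claw": 0},{"dx": -0.045,"dy": 0,"dz": 0,"wx": 0,"wy": 0,"wz": 0,"claw": 0},{"dx": 0,"dy": 0,"dz": 0,"wx": 0,"wy": 0,"wz": 0,"claw": 0},{"dx": 0,"dy": 0,"dz": 0,"wx": 0,"wy": 0,"wz": 0,"claw": 0},{"dx": 0,"dy": 0,"dz": 0,"wx": 0,"wy": 0,"wz": 0,"claw": 0}]}}

```text
clock: 8.3
tool_pos: [0.5622, -0.0883, 0.1959]
eef_rot: [1.0, -0.0, 0.001, -0.0]
contact_force: [0.4, 0.9, 0.3]
opening: 0.003
```

```bash
python3 - <<'E'
from h import *
p=wshot("w4");print(p["s"]["tool_pos"],p["s"]["eef_rot"],p["s"]["clock"])
report(p)
c=p["color"][120:320,200:440];cv2.imwrite("pics/w4.png",cv2.resize(c,None,fx=3,fy=3,interpolation=cv2.INTER_CUBIC)[:,:,::-1])
E
```

```text
[ 0.56223829 -0.0882943   0.19589486] [ 9.99999615e-01 -9.33399242e-06  8.77359824e-04 -9.47155078e-07] 8.3
pan (np.float32(28.743439), array([ 0.599, -0.09 ]))
lid [(np.float32(30.0), array([ 0.5985, -0.0895]))]
belly [(np.float32(30.0), array([ 0.598, -0.089]))]
```

View pics/w4.png

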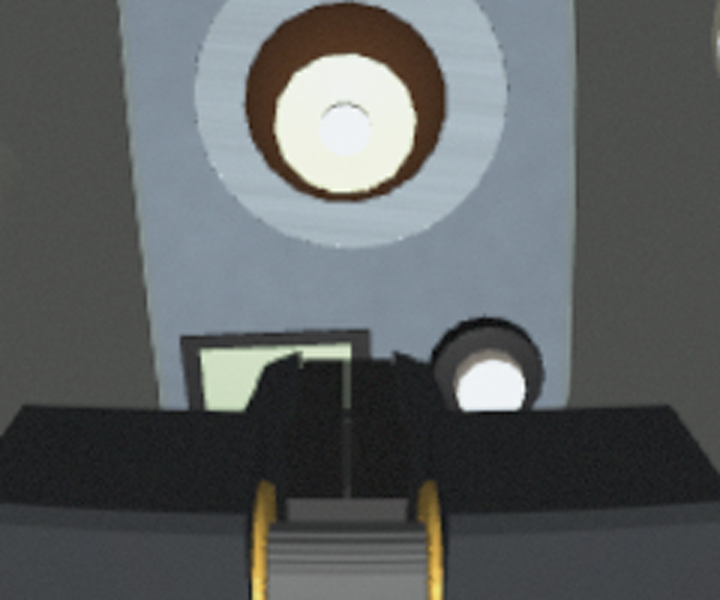

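The caddy is centred to about 1 mm. The key's white top is at about (363.5,248) in the full image. Now I'll locate the key.

```bash
python3 - <<'E'
import pickle
from h import *
p=pickle.load(open("w4.pkl","rb"));d=pickle.load(open("s0.pkl","rb"))
for z in(.04,.045,.05):print(z,wonz(p,363.5,248,z),fitc(p,(.503,-.136),.012,z,1,.008))
print(tri(wray(p,363.5,248),ray(d["top"],338,205.5),ray(d["scene"],284.7,191.7)))
print(proj(d["scene"],np.array([.503,-.136,.045])),proj(d["top"],np.array([.503,-.136,.045])))
E
```

```text
0.04 [ 0.49800375 -0.13923728  0.04      ] (np.float32(30.0), array([ 0.4975, -0.141 ]))
0.045 [ 0.50034481 -0.13837747  0.045     ] (np.float32(30.0), array([ 0.5 , -0.14]))
0.05 [ 0.50268588 -0.13751766  0.05      ] (np.float32(30.0), array([ 0.5025, -0.139 ]))
[ 0.50068545 -0.13825164  0.04962329]
(np.float64(284.4923267729874), np.float64(193.91257516772606)) (np.float64(336.78995325069855), np.float64(204.931359386591))
```

>>> {"name": "drive_tool", "arguments": {"commands": [{"dx": -0.03,"dy": 0.025,"dz": 0,"wx": 0,"wy": 0,"wz": 0,"claw": 0},{"dx": -0.03,"dy": 0.025,"dz": 0,"wx": 0,"wy": 0,"wz": 0,"claw": 0},{"dx": 0,"dy": 0,"dz": 0.04,"wx": 0,"wy": 0,"wz": 0,"claw": 0},{"dx": 0,"dy": 0,"dz": 0.04,"wx": 0,"wy": 0,"wz": 0,"claw": 0},{"dx": 0,"dy": 0,"dz": 0.03,"wx": 0,"wy": 0,"wz": 0,"claw": 0},{"dx": 0,"dy": 0,"dz": 0.014,"wx": 0,"wy": 0,"wz": 0,"claw": 0},{"dx": 0,"dy": 0,"dz": 0,"wx": 0,"wy": 0,"wz": 0,"claw": 0},{"dx": 0,"dy": 0,"dz": 0,"wx": 0,"wy": 0,"wz": 0,"claw": 0}]}}

```text
clock: 9.15
tool_pos: [0.5019, -0.1384, 0.0716]
eef_rot: [1.0, 0.0, 0.0, 0.0]
contact_force: [0.7, -0.9, 1.1]
opening: 0.007
```

```bash
python3 - <<'E'
from plant import r,snapshot
from h import *
p=snapshot("scene");s=r.get_state();print(s["tool_pos"],s["contact_force"])
c=p["color"][155:255,225:345];w=snapshot("wrist")["color"][100:350,180:480]
a=cv2.resize(c,(600,500),interpolation=cv2.INTER_CUBIC)
cv2.imwrite("pics/s5.png",a[:,:,::-1])
E
```

```text
[ 0.50200524 -0.13855234  0.07223278] [-0.23969079  0.89867466  0.17718882]
```

View pics/s5.png

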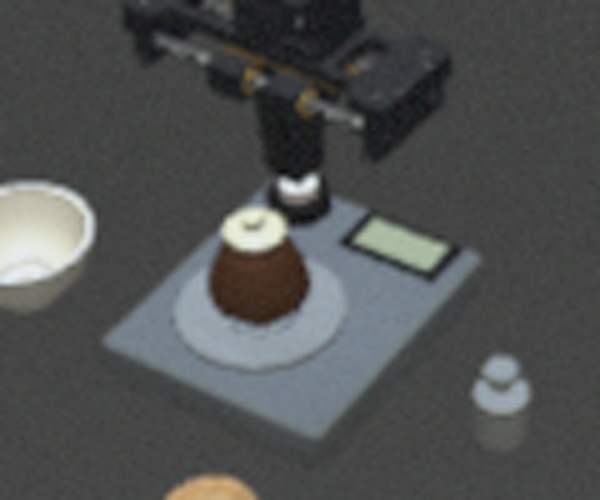

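The scene view shows the closed fingertips right above the white key at (297,185). The engraved ring is visible all round the caddy's foot. Pressing now.

>>> {"name": "drive_tool", "arguments": {"commands": [{"dx": 0,"dy": 0,"dz": 0.003,"wx": 0,"wy": 0,"wz": 0,"claw": 0},{"dx": 0,"dy": 0,"dz": 0.003,"wx": 0,"wy": 0,"wz": 0,"claw": 0},{"dx": 0,"dy": 0,"dz": 0.003,"wx": 0,"wy": 0,"wz": 0,"claw": 0},{"dx": 0,"dy": 0,"dz": 0.002,"wx": 0,"wy": 0,"wz": 0,"claw": 0},{"dx": 0,"dy": 0,"dz": 0.002,"wx": 0,"wy": 0,"wz": 0,"claw": 0},{"dx": 0,"dy": 0,"dz": 0,"wx": 0,"wy": 0,"wz": 0,"claw": 0}]}}

```text
clock: 9.85
tool_pos: [0.5015, -0.1386, 0.0619]
eef_rot: [1.0, -0.0, 0.002, 0.001]
contact_force: [-2.9, 1.7, 33.1]
opening: 0.003
```

33 N means it has bottomed on something. I'll back off in steps and read the force against height.

>>> {"name": "drive_tool", "arguments": {"commands": [{"dx": 0,"dy": 0,"dz": -0.0025,"wx": 0,"wy": 0,"wz": 0,"claw": 0},{"dx": 0,"dy": 0,"dz": 0,"wx": 0,"wy": 0,"wz": 0,"claw": 0},{"dx": 0,"dy": 0,"dz": 0,"wx": 0,"wy": 0,"wz": 0,"claw": 0}]}}

```text
clock: 10.15
tool_pos: [0.5015, -0.1386, 0.0623]
eef_rot: [1.0, -0.0, 0.001, 0.0]
contact_force: [-0.3, 0.8, 12.9]
opening: 0.001
```

>>> {"name": "drive_tool", "arguments": {"commands": [{"dx": 0,"dy": 0,"dz": -0.0015,"wx": 0,"wy": 0,"wz": 0,"claw": 0},{"dx": 0,"dy": 0,"dz": 0,"wx": 0,"wy": 0,"wz": 0,"claw": 0},{"dx": 0,"dy": 0,"dz": 0,"wx": 0,"wy": 0,"wz": 0,"claw": 0}]}}

```text
clock: 10.45
tool_pos: [0.5015, -0.1386, 0.0628]
eef_rot: [1.0, -0.0, 0.001, 0.0]
contact_force: [2.5, 0.0, 3.8]
opening: 0.008
```

>>> {"name": "drive_tool", "arguments": {"commands": [{"dx": 0,"dy": 0,"dz": -0.002,"wx": 0,"wy": 0,"wz": 0,"claw": 0},{"dx": 0,"dy": 0,"dz": 0,"wx": 0,"wy": 0,"wz": 0,"claw": 0},{"dx": 0,"dy": 0,"dz": 0,"wx": 0,"wy": 0,"wz": 0,"claw": 0}]}}

```text
clock: 10.75
tool_pos: [0.501, -0.1384, 0.0647]
eef_rot: [1.0, -0.0, 0.0, 0.0]
contact_force: [1.3, -0.5, 2.6]
opening: 0.004
```

>>> {"name": "drive_tool", "arguments": {"commands": [{"dx": 0,"dy": 0,"dz": -0.003,"wx": 0,"wy": 0,"wz": 0,"claw": 0},{"dx": 0,"dy": 0,"dz": 0,"wx": 0,"wy": 0,"wz": 0,"claw": 0},{"dx": 0,"dy": 0,"dz": 0,"wx": 0,"wy": 0,"wz": 0,"claw": 0}]}}

```text
clock: 11.05
tool_pos: [0.4995, -0.1382, 0.0675]
eef_rot: [1.0, -0.0, -0.001, -0.0]
contact_force: [-1.6, 0.9, 0.4]
opening: 0.002
```

Spring-like readings of 2.6 N and 3.8 N, then a hard stop. The wide closed pair might be stopping on the black collar, so I'll repeat with a single fingertip (-y finger clear of the scale) and compare the stop height.

>>> {"name": "drive_tool", "arguments": {"commands": [{"dx": 0.002,"dy": 0,"dz": -0.015,"wx": 0,"wy": 0,"wz": 0,"claw": 0.5},{"dx": 0,"dy": 0.031,"dz": 0,"wx": 0,"wy": 0,"wz": 0,"claw": 0.5},{"dx": 0,"dy": 0,"dz": 0,"wx": 0,"wy": 0,"wz": 0,"claw": 0.5},{"dx": 0,"dy": 0,"dz": 0,"wx": 0,"wy": 0,"wz": 0,"claw": 0.5},{"dx": 0,"dy": 0,"dz": 0,"wx": 0,"wy": 0,"wz": 0,"claw": 0.5}]}}

```text
clock: 11.55
tool_pos: [0.5021, -0.1683, 0.0824]
eef_rot: [1.0, 0.0, -0.001, -0.001]
contact_force: [-0.6, 0.6, -0.4]
opening: 0.435
```

```bash
python3 - <<'E'
from plant import r,snapshot
from h import *
s=r.get_state();print(s["tool_pos"],s["contact_force"],s["opening"])
p=wshot("w6");a=cv2.resize(p["color"][190:290,260:480],(720,327),interpolation=cv2.INTER_CUBIC)
q=snapshot("scene")["color"][170:230,250:350];b=cv2.resize(q,(440,264),interpolation=cv2.INTER_CUBIC)
o=np.zeros((595,720,3),np.uint8);o[:327]=a;o[330:594,:440]=b;cv2.imwrite("pics/s6.png",o[:,:,::-1])
E
```

```text
[ 0.50212419 -0.16833983  0.08235264] [-0.55780795  0.62472785 -0.43387753] 0.4347223275155937
```

View pics/s6.png

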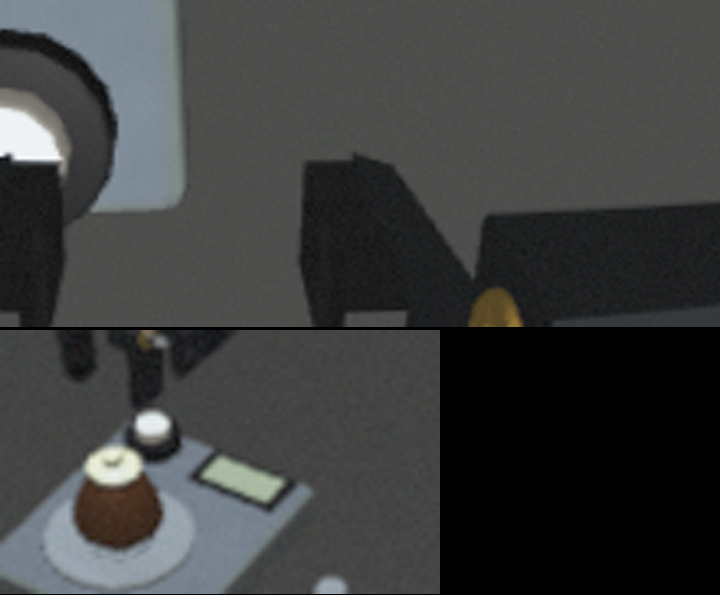

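The wrist crop shows the white key standing proud of a wide dark collar, with one fingertip over it. The scene crop shows the key up. I'll press with this one fingertip.

>>> {"name": "drive_tool", "arguments": {"commands": [{"dx": 0,"dy": 0,"dz": 0.01,"wx": 0,"wy": 0,"wz": 0,"claw": 0.5},{"dx": 0,"dy": 0,"dz": 0.004,"wx": 0,"wy": 0,"wz": 0,"claw": 0.5},{"dx": 0,"dy": 0,"dz": 0.003,"wx": 0,"wy": 0,"wz": 0,"claw": 0.5},{"dx": 0,"dy": 0,"dz": 0,"wx": 0,"wy": 0,"wz": 0,"claw": 0.5},{"dx": 0,"dy": 0,"dz": 0,"wx": 0,"wy": 0,"wz": 0,"claw": 0.5}]}}

```text
clock: 12.15
tool_pos: [0.5024, -0.1688, 0.0656]
eef_rot: [1.0, 0.0, -0.0, -0.0]
contact_force: [-0.5, 1.1, 2.2]
opening: 0.499
```

>>> {"name": "drive_tool", "arguments": {"commands": [{"dx": 0,"dy": 0,"dz": 0.002,"wx": 0,"wy": 0,"wz": 0,"claw": 0.5},{"dx": 0,"dy": 0,"dz": 0,"wx": 0,"wy": 0,"wz": 0,"claw": 0.5},{"dx": 0,"dy": 0,"dz": 0,"wx": 0,"wy": 0,"wz": 0,"claw": 0.5}]}}

```text
clock: 12.45
tool_pos: [0.5026, -0.1691, 0.0638]
eef_rot: [1.0, 0.0, -0.0, -0.0]
contact_force: [-1.7, 1.7, 3.1]
opening: 0.501
```

>>> {"name": "drive_tool", "arguments": {"commands": [{"dx": 0,"dy": 0,"dz": 0.001,"wx": 0,"wy": 0,"wz": 0,"claw": 0.5},{"dx": 0,"dy": 0,"dz": 0,"wx": 0,"wy": 0,"wz": 0,"claw": 0.5},{"dx": 0,"dy": 0,"dz": 0,"wx": 0,"wy": 0,"wz": 0,"claw": 0.5}]}}

```text
clock: 12.75
tool_pos: [0.5026, -0.1692, 0.0627]
eef_rot: [1.0, -0.0, -0.0, -0.0]
contact_force: [-0.9, 3.3, 3.7]
opening: 0.499
```

>>> {"name": "drive_tool", "arguments": {"commands": [{"dx": 0,"dy": 0,"dz": 0.001,"wx": 0,"wy": 0,"wz": 0,"claw": 0.5},{"dx": 0,"dy": 0,"dz": 0,"wx": 0,"wy": 0,"wz": 0,"claw": 0.5},{"dx": 0,"dy": 0,"dz": 0,"wx": 0,"wy": 0,"wz": 0,"claw": 0.5}]}}

```text
clock: 13.05
tool_pos: [0.5026, -0.1692, 0.0623]
eef_rot: [1.0, -0.0, 0.0, -0.0]
contact_force: [-2.3, 3.0, 9.8]
opening: 0.502
```

It stops at the same height (TCP z about 0.0625) with a spring rise to about 4 N, so this is the key's own stop and it is fully down. Now I'll release and check.

>>> {"name": "drive_tool", "arguments": {"commands": [{"dx": 0,"dy": 0,"dz": -0.006,"wx": 0,"wy": 0,"wz": 0,"claw": 0.5},{"dx": 0,"dy": 0,"dz": -0.02,"wx": 0,"wy": 0,"wz": 0,"claw": 0.5},{"dx": 0,"dy": 0,"dz": -0.04,"wx": 0,"wy": 0,"wz": 0,"claw": 0.5},{"dx": 0,"dy": 0,"dz": -0.04,"wx": 0,"wy": 0,"wz": 0,"claw": 0.5},{"dx": 0.02,"dy": -0.04,"dz": -0.02,"wx": 0,"wy": 0,"wz": 0,"claw": 0.5},{"dx": 0.02,"dy": -0.03,"dz": 0,"wx": 0,"wy": 0,"wz": 0,"claw": 0.5},{"dx": 0,"dy": 0,"dz": 0,"wx": 0,"wy": 0,"wz": 0,"claw": 0.5},{"dx": 0,"dy": 0,"dz": 0,"wx": 0,"wy": 0,"wz": 0,"claw": 0.5},{"dx": 0,"dy": 0,"dz": 0,"wx": 0,"wy": 0,"wz": 0,"claw": 0.5}]}}

```text
clock: 13.95
tool_pos: [0.5419, -0.1012, 0.1873]
eef_rot: [1.0, -0.001, -0.001, 0.001]
contact_force: [0.5, -0.6, 0.2]
opening: 0.498
```

```bash
python3 - <<'E'
from h import *
p=wshot("w7");print(p["s"]["tool_pos"],p["s"]["clock"],p["s"]["contact_force"])
report(p)
print("key",[fitc(p,(.503,-.138),.012,z,1,.008) for z in(.05,.056)])
c=p["color"][100:320,180:460];cv2.imwrite("pics/w7.png",cv2.resize(c,(720,566),interpolation=cv2.INTER_CUBIC)[:,:,::-1])
E
```

```text
[ 0.54191971 -0.10124527  0.18731524] 13.95 [ 0.51616258 -0.55837808  0.21443904]
pan (np.float32(28.813028), array([ 0.599, -0.09 ]))
lid [(np.float32(30.0), array([ 0.5985, -0.0895]))]
belly [(np.float32(30.0), array([ 0.5985, -0.089 ]))]
key [(np.float32(30.0), array([ 0.4995, -0.1365])), (np.float32(30.0), array([ 0.5025, -0.1355]))]
```

View pics/w7.png

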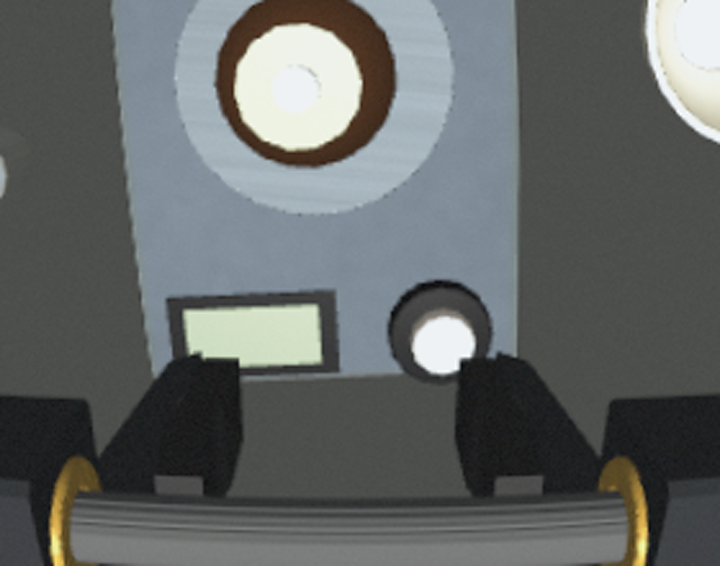

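The caddy is centred to about 1 mm, the key (443,343) is up and the robot is clear. I'm handing the job in.

```bash
python3 -c "
from plant import r;print(r.finish_job())"
```

```text
the job is handed in; nothing more can be done
None
```

The caddy stands centred in the ring and the tare key was pressed after that, so I handed the job in at about 14 s of the 45 s. No verdict was reported.

- **Scale:** I took the one farthest to the robot's right, which is also the one carrying the caddy.
- **Centring:** Two slow pushes low on the belly, from the far side with closed fingertips, moved the caddy about 18 mm towards the robot. The last wrist picture puts its lid and belly within about 1 mm of the pan's middle (limit 7 mm), upright. Readings of the force during the pushes stayed around 1 N.
- **Tare key:** I pressed it twice, both times with the caddy already centred.
    - **First press:** I used both fingertips closed and overshot, reaching about 33 N at the stop.
    - **Second press:** I repeated it with a single fingertip, to rule out having stopped on the collar. The force rose from 2.2 to 3.7 N and then hit the same stop height.
- **Last checks:** The key looked up again, and the robot was touching nothing. The weight, bowl and scoop were not touched.

One check disagreed: the key's height came out at about 50 mm from the pictures, but 56 mm from touch. I trusted the touch reading.

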